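# Set a brittle filter in its tray

### The job

Take the white filter with the black cap that stands on the near left part of the table and stand it upright in the empty green tray. Its plastic cracks easily: hold it with a light grip, under 20 newtons, and set it down softly on the tray's floor without dropping it. Leave the bearing in the grey tray alone.

Things in the scene. Friction and masses are not known exactly. Their poses are not given: they have to be found in the camera images.
- filter_center (a point): Centre (half-way up) of the loose upright filter, 114 mm tall, about 0.3 kg; z axis up. From its foot: white bowl 59 mm wide to 69 mm, black neck 38 mm wide to 90 mm, black cap 29 mm wide to 114 mm, all round. Grip neck or cap from above (12 to 57 mm above this point). It breaks if squeezed with over 20 N a finger or set on the tray with over 40 N; a grip of 6 to 12 N carries it.
- green_tray_floor (a point): Centre of the inner floor (upper face, 4 mm above the table) of the empty green plastic tray, fixed to the table: square, 120 mm outside, 112 mm inside, walls 4 mm thick, their tops 30 mm above the table, dark rubber liner. x and y run along its walls, z up. It stands on either side of the grey tray.
- bearing_center (a point): Centre of the bystander, a loose steel ball bearing 62 mm in diameter and 16 mm thick lying flat in the grey tray. The grey tray has the size of the green one and stands beside it, to its left or its right.
Mind the look-alikes: they are no part of the job. What is shaped like the part that bears filter_center but yellow is not meant.

How it is judged:
At the end, for the whole second after the job is handed in: The filter stands upright (within 0.1 rad) and at rest with its foot on the floor of the green tray, its axis within 40 mm of the tray's centre, and the bearing lies within 15 mm of where it was (horizontal distance between filter_center and green_tray_floor below 0.04 m and z of filter_center in the frame of green_tray_floor between 0.052 and 0.061 m and angle between filter_center's own z axis and vertical below 0.1 rad and linear speed of filter below 0.02 m/s and distance of bearing_center from where it was at the start of the episode below 0.015 m); the robot touches nothing.
It fails at once if the filter is squeezed with more than 20 N a finger (40 N summed over both fingers) (contact force between filter and the fingers above 40 N).
It fails at once if the filter strikes or is pressed on the tray with more than 40 N (contact force between filter and green_tray above 40 N).
It fails at once if the filter is tipped by more than 0.6 rad (angle between filter_center's own z axis and vertical above 0.6 rad).
It fails at once if the bearing is pushed more than 15 mm (distance of bearing_center from where it was at the start of the episode above 0.015 m).
It also fails if it takes over 40 s, if anything falls off the work surface, if the arm or the gripper's body presses on something with over 40 N, if the wrist force passes 120 N, or if a joint passes its speed limit or range.

### The arm

A 7-joint arm with a two-finger parallel gripper is mounted at the origin on a cart in front of the work surface, level with it; the furniture and walls round the work are solid. World frame = base frame: x ahead of the robot, y to its left, z up, the work surface at z = 0. Lengths are in m, angles in rad, forces in N, time in s.
With the tool pointing down it reaches from about 0.4 to 0.875 m from the base axis. Payload 6.5 kg.
Tool frame: the origin (TCP) lies midway between the tips of the shut fingers; the grasp point (between the pads) lies 19 mm behind it (arm.hold_point_z is the distance from the TCP to the grasp point, in m); z points along the fingers, y is the line along which they close (so a half turn about z gives the same grasp; the last joint's range is limited). The gripper opens to 88 mm and grips with 3 to 60 N. Pads are 18 mm wide; open, the fingers measure 123 mm over their backs; the gripper's body (75 mm by 187 mm) begins 45 mm behind the grasp point.
Start: joints at [-1.415, 0.536, -0.004, 1.538, 0.003, 1.067, -0.071], TCP at [0.143, 0.634, 0.239] pointing down, gripper open.
Joint ranges: [-2.7, 2.7], [-0.37, 2.16], [-1.27, 1.26], [0.24, 2.4], [-1.31, 4.45], [0.19, 1.91], [-2.76, 2.76]. Speed limits (rad/s): [2.39, 2.39, 3.14, 3.14, 3.14, 3.14, 3.14].

### API

Orientations are given as a unit quaternion [w, x, y, z].
In Python, from station import sensors, cams, sign_off, arm gives the robot as it stands. The module is installed in compiled form; this text tells all that it offers.
- The arm moves only by the shell command python3 -m pendant 'ROWS' [FORCE]. ROWS is JSON, a list of rows, each a list of 7 numbers: the turn, a rotation vector about the world's x, y, z in rad, then the shift along the world's x, y, z in m, then the closure, from 0 (fully open) to 1 (shut). A call has 1 to 8 rows; each row shifts and turns the commanded pose from where the row before left it; what a row does not reach is not made up. A row lasts 1/10 s, in which the tool goes at most 50 mm and 8.59 degrees, less where a joint would pass 70% of its speed; a pose out of reach is approached as far as the arm can. A call with a gripper value outside its range is refused whole. The fingers move at their own pace and stop on an object; FORCE is the grip in N (left out, the last holds). Time passes only in rows, so rows that do not move let the fingers close. It gives the time, the measured TCP pose, the force, the opening and the grip force at its end, in the units of the state.
- sensors.read_state(): the state, without advancing time (a new reading comes with each control period).
- cams.snapshot(name): name is "side" or "top"; returns the picture (480x640x3 uint8, red, green, blue); there is no depth.
- cams.calibration(name): a dict with "fx", "fy", "cx", "cy" (pixels), "distortion" ([k1, k2, p1, p2, k3] as OpenCV has them; the pictures are not rectified), "R" (3x3) and "t" (3): a world point X has camera coordinates R X + t. Camera axes: x right, y down, z forward; pixel columns grow to the right and rows downward; lengths in m; the calibration is good to about 2 mm. A picture is of the moment at which its call begins. calibration takes no time and is no camera call.
- sign_off(): hands the job in; it is judged then, once.
The state is a dict: "t": time; "q": joint angles; "joint_vel": joint speeds; "tau": joint torques, N m; "position": TCP position; "eef_rot": TCP orientation; "wrist_force": force on the tool from outside, world axes, zero at the start; "torque": the same for the moment, N m; "gripper_width": finger opening in m; "gripper_force": force on a finger pad.
Only numpy, scipy, OpenCV 4.12 (cv2) and the standard library are available. Lean on these libraries where they do the work, as an engineer would, in place of code of your own. Each camera call takes 0.05 s, during which the arm holds its last target. There are 200 camera calls.

## Working session

There is one attempt and no reset: what is moved stays moved. The work goes in short steps, Python scripts to look and compute and a shell command to move; the robot and the scene stay as the last step left them, time stands still between calls to the robot, and variables do not carry over. Pictures are saved under pics/ and viewed, at most 10 in all, crops included, and the job is handed in when it is done.

```bash
mkdir -p pics
python3 - <<'E'
from station import sensors,cams
import cv2,numpy as np
for n in("top","side"):
    cv2.imwrite(f"pics/{n}0.png",cams.snapshot(n)[:,:,::-1])
    c=cams.calibration(n);print(n,{k:np.round(v,4).tolist() for k,v in c.items()}, (-np.array(c["R"]).T@c["t"]).round(3))
print(sensors.read_state())
E
```

```text
top {'fx': 543.0464, 'fy': 543.0464, 'cx': 312.3512, 'cy': 247.5172, 'distortion': [0.006, 0.0, 0.0, 0.0, 0.0], 'R': [[-0.0011, -0.9999, -0.0172], [-0.9931, 0.0031, -0.1175], [0.1175, 0.017, -0.9929]], 't': [0.0861, 0.4267, 1.0959]} [0.295 0.066 1.14 ]
side {'fx': 442.8636, 'fy': 442.8636, 'cx': 322.6703, 'cy': 229.6086, 'distortion': [-0.1022, 0.0, 0.0, 0.0, 0.0], 'R': [[0.952, -0.3062, -0.0054], [-0.2062, -0.6278, -0.7506], [0.2264, 0.7156, -0.6608]], 't': [-0.3934, 0.1635, 0.7725]} [ 0.233 -0.571  0.631]
{'t': 0.1, 'q': array([-1.41518854,  0.53705735, -0.0044108 ,  1.53872594,  0.00261085,
        1.06728031, -0.07121071]), 'joint_vel': array([-0.00110463, -0.00095074, -0.00078771, -0.00108803, -0.000356  ,
       -0.00138989, -0.00103638]), 'tau': array([ 2.33667030e-03, -5.72079492e+01,  9.93683785e-01, -2.52229196e+01,
       -5.61880704e-02,  1.35172368e-02,  4.65756091e-05]), 'position': array([0.14291135, 0.63356046, 0.23796723]), 'eef_rot': array([-1.48845096e-05,  1.10655678e-01,  9.93858533e-01, -7.32621428e-04]), 'wrist_force': array([0.14739332, 0.32680228, 0.0332885 ]), 'torque': array([-0.00117899, -0.01495951,  0.04596167]), 'gripper_force': 0.0, 'gripper_width': 0.08791608044914173}
```

View pics/top0.png

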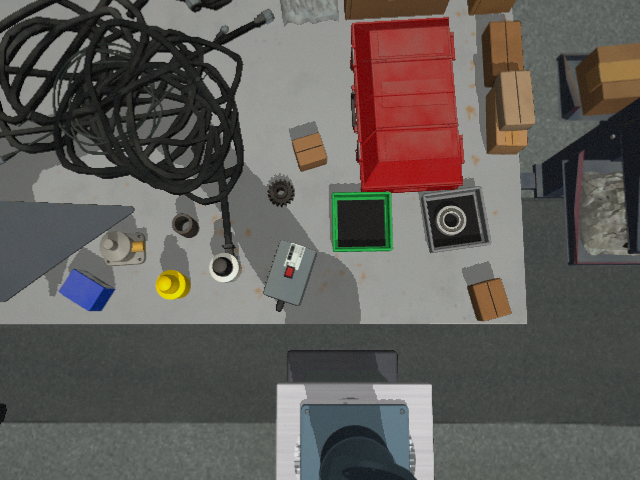

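View pics/side0.png

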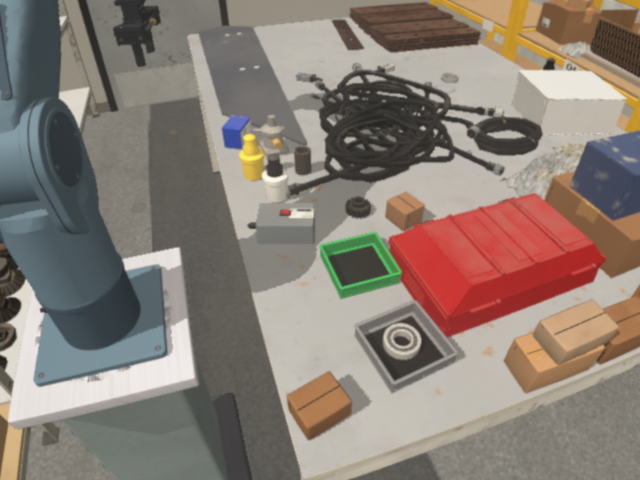

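Candidates: the white bowl with black cap at top (224,267) / side (275,178), and the yellow one of the same shape at top (172,285) / side (252,158). The white one fits; the yellow is the look-alike. The green tray is at top (362,221), and the grey tray with the bearing at (452,220). I'll enlarge to confirm.

```bash
cat > h.py <<'E'
from station import cams
import cv2,numpy as np
def ray(n,uv):
    c=cams.calibration(n);K=np.array([[c["fx"],0,c["cx"]],[0,c["fy"],c["cy"]],[0,0,1]])
    p=cv2.undistortPoints(np.array([[uv]],float),K,np.array(c["distortion"])).ravel()
    R=np.array(c["R"]);return -R.T@np.array(c["t"]),R.T@np.array([*p,1])
def at(n,uv,z):
    o,d=ray(n,uv);return (o+d*(z-o[2])/d[2]).round(4)
def px(n,X):
    c=cams.calibration(n);K=np.array([[c["fx"],0,c["cx"]],[0,c["fy"],c["cy"]],[0,0,1]])
    return cv2.projectPoints(np.array([X],float),cv2.Rodrigues(np.array(c["R"]))[0],np.array(c["t"]),K,np.array(c["distortion"]))[0].ravel().round(1)
E
python3 - <<'E'
import cv2,numpy as np
t=cv2.imread("pics/top0.png");s=cv2.imread("pics/side0.png")
a=cv2.resize(t[235:305,150:250],None,fx=4,fy=4,interpolation=2);b=cv2.resize(s[130:210,230:330],None,fx=4,fy=4,interpolation=2)
b=b[:280] if 0 else b
im=np.zeros((320,800,3),np.uint8);im[:280,:400]=a;im[:,400:]=b
cv2.imwrite("pics/crop.png",im)
from h import *
hsv=cv2.cvtColor(t,cv2.COLOR_BGR2HSV)
m=cv2.inRange(hsv,(50,120,60),(80,255,255));pts=cv2.findNonZero(m)
l,n,st,ce=cv2.connectedComponentsWithStats(m);i=1+st[1:,4].argmax();i
cn=max(cv2.findContours(m,0,2)[0],key=cv2.contourArea)
r=cv2.minAreaRect(cn);print("tray rect",r)
c=np.array([at("top",p,.03) for p in cv2.boxPoints(r)]);print(c,c.mean(0))
print("cap",at("top",(222.5,266),.114),"side",at("side",(274,158),.114))
E
```

```text
tray rect ((362.0, 221.5), (59.0, 60.0), 90.0)
[[ 0.5426  0.0441  0.03  ]
 [ 0.542  -0.0805  0.03  ]
 [ 0.4187 -0.0782  0.03  ]
 [ 0.419   0.0448  0.03  ]] [ 0.480575 -0.01745   0.03    ]
cap [0.3816 0.2545 0.114 ] side [0.382 0.247 0.114]
```

View pics/crop.png

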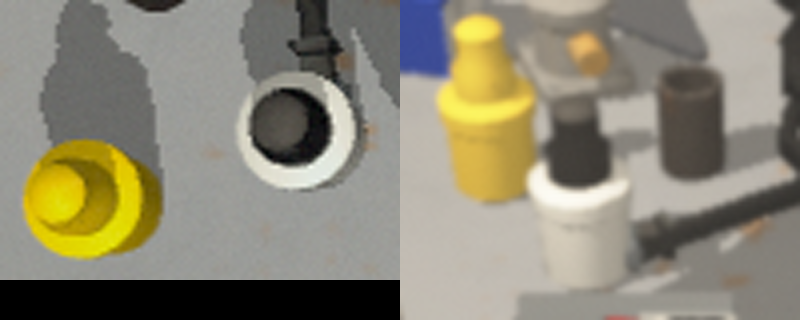

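The crop confirms the white filter standing with its black neck and cap. The bowl's rim centre is at top (224.7,267.5) and side (275,176), and the cap top is at top (220,265). I'll check these against each other and move above it.

```bash
python3 - <<'E'
from h import *
print(at("top",(224.75,267.5),.069),at("top",(220.2,265.3),.114),at("side",(275,175.8),.069),at("side",(273.6,156.5),.114))
print("yellow",at("top",(167,283.5),.114))
print("toolbox",at("top",(362,188),.0),at("top",(362,188),.1))
for X in [(.382,.252,0),(.382,.252,.114)]:print(px("top",X),px("side",X))
E
python3 -m pendant '[[0,0,0.03,0.025,-0.03,0,0],[0,0,0.03,0.03,-0.04,0,0],[0,0,0.03,0.03,-0.04,0,0],[0,0,0.03,0.03,-0.04,0,0],[0,0,0.03,0.03,-0.04,0,0],[0,0,0.03,0.025,-0.04,0,0],[0,0,0.03,0.025,-0.04,0,0],[0,0,0.01,0.02,-0.04,0,0]]' 9
```

```text
[0.3824 0.2582 0.069 ] [0.383  0.2589 0.114 ] [0.3803 0.2448 0.069 ] [0.3826 0.2533 0.114 ]
yellow [0.3486 0.3593 0.114 ]
toolbox [ 0.5577 -0.0207  0.    ] [ 0.5347 -0.013   0.1   ]
[233.5 270.3] [277.2 198.4]
[223.8 265.8] [273.5 156.8]
t: 0.9
position: [0.3591, 0.322, 0.2386]
eef_rot: [0.0, 0.001, 1.0, -0.0]
wrist_force: [1.0, -0.6, -0.2]
gripper_width: 0.0879
gripper_force: 0.0
```

```bash
python3 -m pendant '[[0,0,0,0.011,-0.033,-0.01,0],[0,0,0,0.012,-0.033,-0.03,0],[0,0,0,0,0,-0.04,0],[0,0,0,0,0,-0.015,0],[0,0,0,0,0,0,0],[0,0,0,0,0,0,0]]' 9
python3 - <<'E'
from station import cams
import cv2,numpy as np
t=cams.snapshot("top")[:,:,::-1];s=cams.snapshot("side")[:,:,::-1]
im=np.hstack([cv2.resize(t[200:320,150:310],None,fx=2.5,fy=2.5,interpolation=2),cv2.resize(s[90:210,200:360],None,fx=2.5,fy=2.5,interpolation=2)])
cv2.imwrite("pics/above.png",im)
E
```

```text
t: 1.5
position: [0.3811, 0.2582, 0.144]
eef_rot: [-0.0, 0.001, 1.0, -0.0]
wrist_force: [0.3, 0.5, -0.2]
gripper_width: 0.0883
gripper_force: 0.0
```

View pics/above.png

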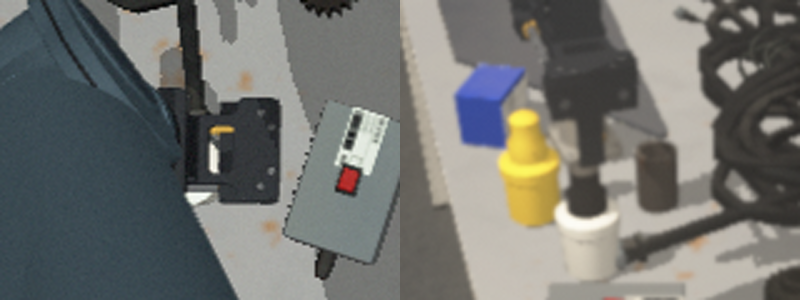

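The gripper's near finger (crop 592,150) lines up with the filter (585,185), with the white filter below and the yellow one clear of it. I'll descend to the neck with the tips about 5 mm above the shoulder, and close.

```bash
python3 -m pendant '[[0,0,0,0,0,-0.02,0],[0,0,0,0,0,-0.02,0],[0,0,0,0,0,-0.02,0],[0,0,0,0,0,-0.009,0],[0,0,0,0,0,0,0],[0,0,0,0,0,0,0]]' 9
python3 -m pendant '[[0,0,0,0,0,0,0.15],[0,0,0,0,0,0,0.3],[0,0,0,0,0,0,0.4],[0,0,0,0,0,0,0.5],[0,0,0,0,0,0,0.55],[0,0,0,0,0,0,0.6],[0,0,0,0,0,0,0.65],[0,0,0,0,0,0,0.7]]' 9
python3 -m pendant '[[0,0,0,0,0,0,0.8],[0,0,0,0,0,0,0.8],[0,0,0,0,0,0,0.8]]' 9
```

```text
t: 2.2
position: [0.3815, 0.2585, 0.0756]
eef_rot: [0.001, 0.001, 1.0, 0.0]
wrist_force: [-0.5, 0.4, 0.3]
gripper_width: 0.0882
gripper_force: 0.0
t: 3.0
position: [0.3812, 0.2585, 0.0748]
eef_rot: [0.0, 0.001, 1.0, 0.0]
wrist_force: [-0.8, 1.8, 0.3]
gripper_width: 0.0349
gripper_force: 8.9
t: 3.3
position: [0.3811, 0.2584, 0.0748]
eef_rot: [0.0, 0.001, 1.0, 0.0]
wrist_force: [-0.2, 1.3, 0.8]
gripper_width: 0.0349
gripper_force: 8.8
```

The opening is 34.9 mm where the neck should give 38 mm, so I'll check for an off-centre grip.

Run:
```python
from h import *
s=cams.snapshot("side")[:,:,::-1]
cv2.imwrite("pics/grip.png",cv2.resize(s[110:210,225:325],None,fx=6,fy=6,interpolation=2))
for X in [(.381,.241,.075),(.381,.241,.094),(.372,.241,.075),(.390,.241,.075),(.381,.258,.069),(.3515,.258,.069),(.4105,.258,.069),(.381,.258,.0)]:print(X,((px("side",X)-[225,110])*6).round())
```

```text
(0.381, 0.241, 0.075) [303. 386.]
(0.381, 0.241, 0.094) [299. 343.]
(0.372, 0.241, 0.075) [279. 391.]
(0.39, 0.241, 0.075) [326. 382.]
(0.381, 0.258, 0.069) [294. 376.]
(0.3515, 0.258, 0.069) [217. 390.]
(0.4105, 0.258, 0.069) [370. 362.]
(0.381, 0.258, 0.0) [307. 522.]
```

View pics/grip.png

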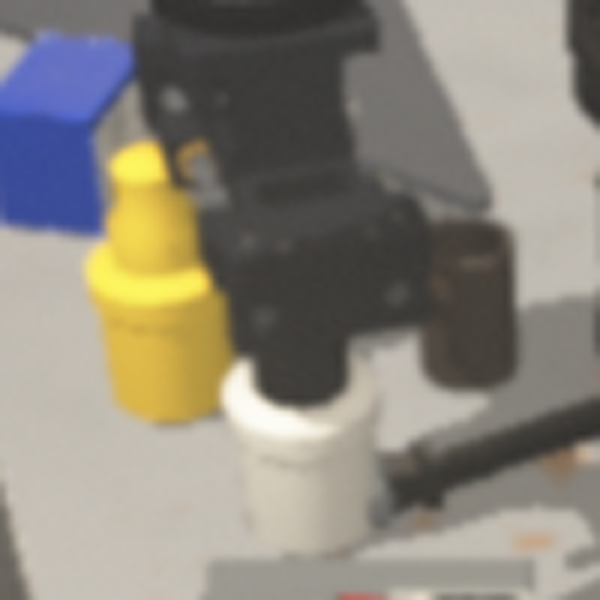

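The bowl rim spans crop 220–380 (centre 300) and the finger is at about 301, so the grip is centred within 2–3 mm and the small width comes from the soft pads. I'll lift gently.

```bash
python3 -m pendant '[[0,0,0,0,0,0.003,0.8],[0,0,0,0,0,0.007,0.8],[0,0,0,0,0,0.012,0.8],[0,0,0,0,0,0.018,0.8],[0,0,0,0,0,0.02,0.8],[0,0,0,0,0,0.02,0.8],[0,0,0,0,0,0.015,0.8],[0,0,0,0,0,0.007,0.8]]' 9
python3 -m pendant '[[0,0,0,0.002,-0.006,0,0.8],[0,0,0,0.004,-0.012,0,0.8],[0,0,0,0.006,-0.02,0,0.8],[0,0,0,0.009,-0.026,0,0.8],[0,0,0,0.01,-0.028,0,0.8],[0,0,0,0.01,-0.028,0,0.8],[0,0,0,0.011,-0.028,0,0.8],[0,0,0,0.01,-0.028,0,0.8]]' 9
```

```text
t: 4.15
position: [0.3815, 0.2582, 0.1786]
eef_rot: [0.001, 0.001, 1.0, 0.001]
wrist_force: [-0.5, -0.6, -3.2]
gripper_width: 0.0349
gripper_force: 8.7
t: 4.95
position: [0.4426, 0.0793, 0.1758]
eef_rot: [-0.001, 0.001, 1.0, -0.001]
wrist_force: [0.3, 0.0, -2.5]
gripper_width: 0.0348
gripper_force: 8.7
```

```bash
python3 -m pendant '[[0,0,0,0.009,-0.026,0,0.8],[0,0,0,0.009,-0.026,0,0.8],[0,0,0,0.007,-0.02,0,0.8],[0,0,0,0.005,-0.013,0,0.8],[0,0,0,0.003,-0.007,0,0.8],[0,0,0,0.001,-0.004,0,0.8],[0,0,0,0,0,0,0.8],[0,0,0,0,0,0,0.8]]' 9
python3 -m pendant '[[0,0,0,0,0,-0.01,0.8],[0,0,0,0,0,-0.02,0.8],[0,0,0,0,0,-0.015,0.8],[0,0,0,0,0,-0.005,0.8],[0,0,0,0,0,0,0.8],[0,0,0,0,0,0,0.8]]' 9
python3 - <<'E'
from h import *
s=cams.snapshot("side")[:,:,::-1];t=cams.snapshot("top")[:,:,::-1]
cv2.imwrite("pics/over.png",np.hstack([cv2.resize(s[140:340,270:470],None,fx=2,fy=2,interpolation=2),cv2.resize(t[120:320,270:470],None,fx=2,fy=2,interpolation=2)]))
E
```

```text
t: 5.75
position: [0.4766, -0.0133, 0.1765]
eef_rot: [-0.0, 0.0, 1.0, 0.0]
wrist_force: [-0.4, -0.1, -4.0]
gripper_width: 0.0348
gripper_force: 8.7
t: 6.35
position: [0.4773, -0.0137, 0.127]
eef_rot: [0.0, 0.001, 1.0, 0.0]
wrist_force: [0.1, 0.3, -3.2]
gripper_width: 0.035
gripper_force: 8.7
```

View pics/over.png

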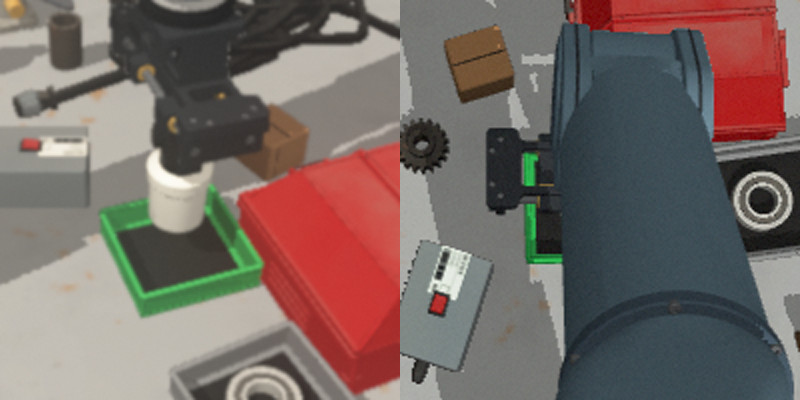

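The white filter hangs upright over the green tray (crop 180,190) and the toolbox to the right is clear. The foot is about 48 mm above the floor, so I'll lower it quickly at first and then creep.

```bash
python3 -m pendant '[[0,0,0,0,0,-0.01,0.8],[0,0,0,0,0,-0.014,0.8],[0,0,0,0,0,-0.01,0.8],[0,0,0,0,0,-0.005,0.8],[0,0,0,0,0,-0.002,0.8],[0,0,0,0,0,0,0.8],[0,0,0,0,0,0,0.8]]' 9
python3 -m pendant '[[0,0,0,0,0,-0.001,0.8],[0,0,0,0,0,-0.001,0.8],[0,0,0,0,0,-0.001,0.8],[0,0,0,0,0,-0.001,0.8],[0,0,0,0,0,-0.001,0.8],[0,0,0,0,0,0,0.8]]' 9
```

```text
t: 7.15
position: [0.4773, -0.014, 0.086]
eef_rot: [0.0, 0.001, 1.0, 0.0]
wrist_force: [1.2, 0.7, -3.7]
gripper_width: 0.0347
gripper_force: 8.7
t: 7.75
position: [0.4769, -0.0139, 0.0806]
eef_rot: [-0.0, 0.001, 1.0, -0.0]
wrist_force: [0.0, -0.6, -3.0]
gripper_width: 0.0349
gripper_force: 8.7
```

```bash
python3 -m pendant '[[0,0,0,0,0,-0.0005,0.8],[0,0,0,0,0,-0.0005,0.8],[0,0,0,0,0,-0.0005,0.8],[0,0,0,0,0,0,0.8]]' 9
python3 -m pendant '[[0,0,0,0,0,-0.0005,0.8],[0,0,0,0,0,0,0.8]]' 9
```

```text
t: 8.15
position: [0.477, -0.0139, 0.0792]
eef_rot: [-0.0, 0.001, 1.0, -0.0]
wrist_force: [-0.4, 0.2, -3.0]
gripper_width: 0.0348
gripper_force: 8.7
t: 8.35
position: [0.4772, -0.0139, 0.0788]
eef_rot: [0.0, 0.001, 1.0, 0.0]
wrist_force: [-0.1, -0.1, -0.9]
gripper_width: 0.0347
gripper_force: 8.8
```

The wrist force has dropped from -3 to about -1 N, so the foot is touching down. One more half millimetre, then release slowly.

```bash
python3 -m pendant '[[0,0,0,0,0,-0.0003,0.8],[0,0,0,0,0,0,0.8]]' 6
python3 -m pendant '[[0,0,0,0,0,0,0.55],[0,0,0,0,0,0,0.45],[0,0,0,0,0,0,0.35],[0,0,0,0,0,0,0.2],[0,0,0,0,0,0,0],[0,0,0,0,0,0,0],[0,0,0,0,0,0,0],[0,0,0,0,0,0,0]]' 6
```

```text
t: 8.55
position: [0.4774, -0.0138, 0.0787]
eef_rot: [0.0, 0.001, 1.0, 0.0]
wrist_force: [0.1, 0.2, 0.9]
gripper_width: 0.0351
gripper_force: 6.0
t: 9.35
position: [0.477, -0.0139, 0.0784]
eef_rot: [-0.0, 0.001, 1.0, -0.0]
wrist_force: [-1.0, 0.2, -0.4]
gripper_width: 0.0878
gripper_force: 0.0
```

```bash
python3 -m pendant '[[0,0,0,0,0,0.01,0],[0,0,0,0,0,0.02,0],[0,0,0,0,0,0.03,0],[0,0,0,0,0,0.03,0],[0,0,0,0,0,0.03,0],[0,0,0,0,0,0.03,0]]'
python3 -m pendant '[[0,0,0,0,0.04,0,0],[0,0,0,0,0.04,0,0],[0,0,0,0,0.04,0,0],[0,0,0,0,0.04,0,0],[0,0,0,0,0.04,0,0],[0,0,0,0,0.04,0,0],[0,0,0,0,0,0,0],[0,0,0,0,0,0,0]]'
python3 - <<'E'
from h import *
s=cams.snapshot("side")[:,:,::-1];t=cams.snapshot("top")[:,:,::-1]
cv2.imwrite("pics/end.png",np.hstack([cv2.resize(s[180:380,300:500],None,fx=2,fy=2,interpolation=2),cv2.resize(t[120:320,300:500],None,fx=2,fy=2,interpolation=2)]))
for z in(.069,.114):print(px("side",(.477,-.014,.004+z)),px("top",(.477,-.014,.004+z)))
E
```

```text
t: 9.95
position: [0.4768, -0.0141, 0.2304]
eef_rot: [0.0, 0.001, 1.0, 0.0]
wrist_force: [0.2, 1.3, -0.2]
gripper_width: 0.0883
gripper_force: 0.0
t: 10.75
position: [0.4767, 0.2266, 0.2288]
eef_rot: [0.0, -0.0, 1.0, -0.0]
wrist_force: [-1.2, -0.1, 0.1]
gripper_width: 0.0879
gripper_force: 0.0
[357.4 239.9] [361.8 219.5]
[358.6 221.4] [363.6 215.5]
```

View pics/end.png

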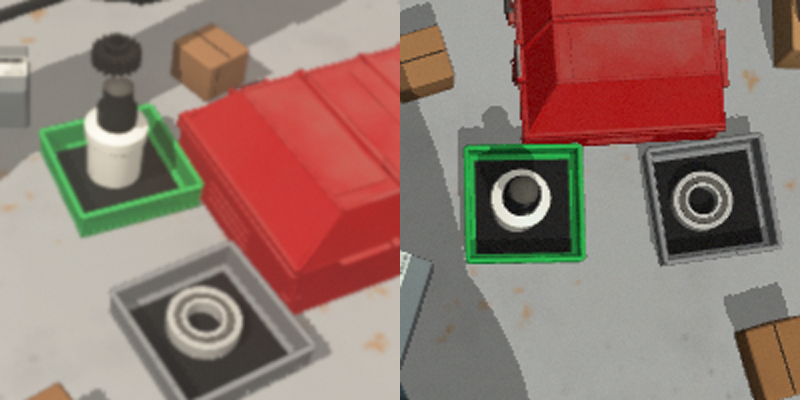

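The filter stands upright near the centre of the green tray (crop 115,150 side; 521,195 top). The bearing lies unmoved at top (452,220), and the robot is clear.

```bash
python3 -c "
from station import sign_off
print(sign_off())"
```

```text
the job is handed in; nothing more can be done
None
```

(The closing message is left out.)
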